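# Sweep the jar lids off the hob into the dustpan

## Robot

A 6-joint arm with a two-finger parallel gripper is mounted at the origin on the work surface. World frame = base frame: x ahead of the robot, y to its left, z up, the work surface at z = 0. Lengths are in m, angles in rad, forces in N, time in s.
With the tool pointing down it reaches from about 0.35 to 0.85 m from the base axis. Payload 8.1 kg.
Tool frame: the origin (TCP) lies midway between the tips of the shut fingers; the grasp point (between the pads) lies 19 mm behind it; z points along the fingers, y is the line along which they close (so a half turn about z gives the same grasp; the last joint's range is limited). The gripper opens to 93 mm and grips with 3 to 60 N. Pads are 15 mm wide; open, the fingers measure 128 mm over their backs; the gripper's body (75 mm by 188 mm) begins 65 mm behind the grasp point.
Start: joints at [-1.386, 0.13, 1.488, -0, 1.523, -0.085], TCP at [0.16, -0.578, 0.219] pointing down, gripper open.
Joint ranges: [-2.96, 2.96], [-0.89, 2.26], [0.02, 2.5], [-1.34, 4.48], [0, 2.73], [-2.66, 2.66]. Speed limits (rad/s): [2.39, 2.39, 2.79, 3.14, 3.14, 3.14].

## Interface

Orientations are given as a rotation vector (axis times angle).
In Python, from plant import read_state, read_camera, camera_model, close_job gives the robot as it stands. The module is installed in compiled form; this text tells all that it offers.
- The arm moves only by the tool carry_out, never from a script. Its argument "moves" is a list of rows, each an object of numbers: "jaw": the finger opening in m, from 0 to 0.093; "dx", "dy", "dz": the shift along the tool's x, y, z in m; "yaw": the turn about the tool's z in rad. In form: [{"jaw": .., "dx": .., "dy": .., "dz": .., "yaw": ..}, ...]. A call has 1 to 8 rows; each row shifts and turns the commanded pose from where the row before left it, along the tool's axes as they then stand; what a row does not reach is not made up. A row lasts 1/8 s, in which the tool goes at most 62.5 mm and 10.7 degrees, less where a joint would pass 70% of its speed; a pose out of reach is approached as far as the arm can. A call is refused whole if a number of a shift passes 0.0625 or a number of a turn 0.188, either way. A call with a gripper value outside its range is refused whole. The fingers move at their own pace and stop on an object; "grip_force" is the grip in N (left out, the last holds). Time passes only in rows, so rows that do not move let the fingers close. It gives the time, the measured TCP pose, the force, the opening and the grip force at its end, in the units of the state.
- read_state(): the state, without advancing time (a new reading comes with each control period).
- read_camera(name): name is "scene" or "top" or "wrist"; returns the picture (420x560x3 uint8, red, green, blue); there is no depth.
- camera_model(name): a dict with "camera_matrix" (3x3 intrinsics, pixels), "view" (4x4, takes a point from world to camera coordinates). Camera axes: x right, y up, looking along -z (the intrinsics and any distortion apply to the point x, -y, -z); pixel columns grow to the right and rows downward; lengths in m; the calibration is good to about 2 mm. A picture is of the moment at which its call begins: read the wrist's pose just before it. camera_model takes no time and is no camera call; for the wrist camera it gives the pose at the moment of the call.
- close_job(): hands the job in; it is judged then, once.
The state is a dict: "t": time; "q": joint angles; "dq": joint speeds; "joint_torque": joint torques, N m; "tool_pos": TCP position; "orientation": TCP orientation; "force": force on the tool from outside, world axes, zero at the start; "wrist_torque": the same for the moment, N m; "opening": finger opening in m; "gripper_force": force on a finger pad.
Only numpy, scipy, OpenCV 4.12 (cv2) and the standard library are available. Lean on these libraries where they do the work, as an engineer would, in place of code of your own. Each camera call takes 0.05 s, during which the arm holds its last target. There are 200 camera calls.

## Task

Sweep the three loose jar lids across the hob with your fingers into the dustpan, so that all three lie wholly inside it, behind its front edge. Only push the lids along the surface, never pick them up, and leave the spice tin, timer and mug where they stand.

Things in the scene. Friction and masses are not known exactly. Their poses are not given: they have to be found in the camera images.
- dustpan: steel dustpan at the robot's left, mouth roughly to -y; it does not move. Origin: worktop level, middle of the pan; own x from mouth to back wall and handle, z up. Inside: own x -80 (front edge) to +80 mm (back wall), y -110 to +110 mm, all open at the mouth. Side walls (from x = -62 mm) and back wall 3 mm thick, 30 mm high. Handle behind, 22 mm thick, to x = +211 mm, under 40 mm high.
- pan_lip (a point): middle of the dustpan's front edge, at worktop level; axes as the dustpan's. The edge is flush with the worktop; behind it a ramp rises evenly to 3 mm over the first 25 mm, then the floor is flat, 3 mm above the worktop. Hob and worktop are one level surface at z = 0.
- lid_large: largest metal screw lid of a jar, a plain disc 66 mm across and 14 mm high, lying flat with its closed side up; loose and light (under 0.1 kg), slides when pushed. Origin: centre of its underside; z up.
- lid_medium: middle-sized metal screw lid of a jar, a plain disc 56 mm across and 14 mm high, lying flat with its closed side up; loose and light (under 0.1 kg), slides when pushed. Origin: centre of its underside; z up.
- lid_small: smallest metal screw lid of a jar, a plain disc 46 mm across and 14 mm high, lying flat with its closed side up; loose and light (under 0.1 kg), slides when pushed. Origin: centre of its underside; z up.
- spice_tin: bystander: square steel spice tin, 44 x 44 mm, 42 mm high, standing. Origin: centre of its underside.
- timer: bystander: round white kitchen timer, 60 mm across with a narrower knob on top, 36 mm high. Origin: centre of its underside.
- mug: bystander: white mug, 80 mm across at the rim, 90 mm high, with a handle on its own +y side (reaching about 75 mm from the axis). Origin: centre of its underside.

How it is judged:
By the outcome, as a careful person would: the job done as asked, in the order asked, and still so for the second after the job is handed in, with the robot touching nothing.
It also fails if it takes over 72 s, if anything falls off the work surface, if the arm or the gripper's body presses on something with over 40 N, if the wrist force passes 120 N, or if a joint passes its speed limit or range.

## Working session

There is one attempt and no reset: what is moved stays moved. The work goes in short steps, Python scripts to look and compute and a tool call to move; the robot and the scene stay as the last step left them, time stands still between calls to the robot, and variables do not carry over. Pictures are saved under pics/ and viewed, at most 10 in all, crops included, and the job is handed in when it is done.

Besides the shell and the picture viewer there is one more tool, called after "Call:" as name(argument=value, ...), one argument or row to a line, values as JSON. carry_out: Moves the arm, as the interface text tells. Its arguments: {"type":"object","properties":{"moves":{"type":"array","items":{"type":"object","properties":{"jaw":{"type":"number"},"dx":{"type":"number"},"dy":{"type":"number"},"dz":{"type":"number"},"yaw":{"type":"number"}}}},"grip_force":{"type":"number"}},"required":["moves"]}

```bash
mkdir -p pics; python3 - <<'E'
from plant import *
import cv2,numpy as np
s=read_state();print(s['t'],s['tool_pos'],s['orientation'],s['opening'])
for n in('top','scene'):
    im=read_camera(n);cv2.imwrite(f'pics/{n}0.png',im[:,:,::-1]);m=camera_model(n);print(n,m)
E
```

```text
0.0 [ 0.15981455 -0.57774491  0.21760214] [-3.11126547e+00 -4.22289701e-01  1.97252392e-04] 0.09299430792979997
top {'camera_matrix': array([[402.08871017,   0.        , 276.88380819],
       [  0.        , 402.08871017, 206.6196465 ],
       [  0.        ,   0.        ,   1.        ]]), 'view': array([[-0.003423  , -0.99992951,  0.01136954,  0.0128284 ],
       [ 0.99379693, -0.00213774,  0.11118949, -0.58255404],
       [-0.11115734,  0.01167962,  0.99373419, -0.89356048],
       [ 0.        ,  0.        ,  0.        ,  1.        ]])}
scene {'camera_matrix': array([[474.87602336,   0.        , 270.81814498],
       [  0.        , 474.87602336, 210.77266948],
       [  0.        ,   0.        ,   1.        ]]), 'view': array([[ 0.07288352,  0.99722835, -0.01495384, -0.07073269],
       [-0.65388819,  0.05910086,  0.75427934,  0.35113585],
       [ 0.75307253, -0.04519639,  0.65638332, -1.39055455],
       [ 0.        ,  0.        ,  0.        ,  1.        ]])}
```

View pics/top0.png

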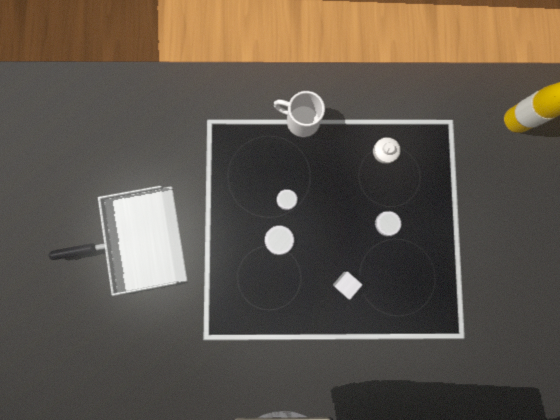

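View pics/scene0.png

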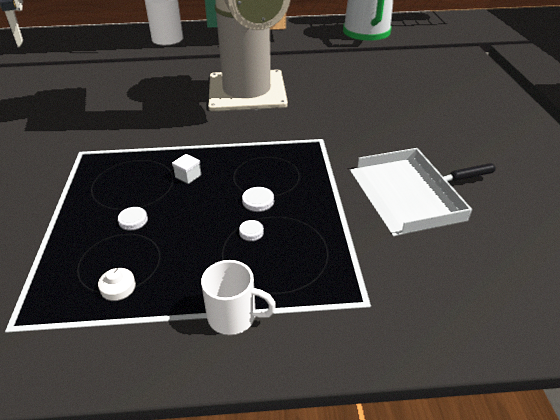

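The top view shows the small lid at (287,199), large at (279,240) and medium at (388,223). The timer is at (387,150), the tin at (348,285) and the mug at (305,114). The pan is on the left, with its mouth edge running from about (171,187) to (186,282).

```bash
cat > h.py <<'E'
from plant import *
import cv2,numpy as np
def ray(name,uv,z):
    m=camera_model(name);K=m['camera_matrix'];V=m['view'];R=V[:3,:3];c=-R.T@V[:3,3]
    d=np.linalg.solve(K,[uv[0],uv[1],1.]);d=R.T@(d*[1,-1,-1])
    return c+d*(z-c[2])/d[2]
def blobs(name,im,z=0.014,show=True):
    g=im.min(2);m=(g>130).astype(np.uint8)
    n,l,st,ce=cv2.connectedComponentsWithStats(m)
    out=[]
    for i in range(1,n):
        if 120<st[i,4]<15000:
            cs,_=cv2.findContours((l==i).astype(np.uint8),cv2.RETR_EXTERNAL,cv2.CHAIN_APPROX_NONE)
            (P)=np.array([ray(name,p[0],z)[:2] for p in cs[0]],np.float32)
            c,r=cv2.minEnclosingCircle(P)
            out.append((ce[i].round(),P.mean(0).round(4),np.round(c,4),round(2*r*1e3,1),st[i,4]))
            if show:print(*out[-1])
    return out
E
python3 - <<'E'
from h import *
im=cv2.imread('pics/top0.png')
blobs('top',im)
print('scene');blobs('scene',cv2.imread('pics/scene0.png'))
for p in[(171,187),(186,282),(98,197),(112,294),(163,187)]:print(p,ray('top',p,0.0)[:2],ray('top',p,0.03)[:2])
cv2.imwrite('pics/c.png',cv2.resize(im[170:310,40:220],None,fx=4,fy=4,interpolation=2))
m=camera_model('wrist');print(m['view'])
E
```

```text
[322. 215.] [ 0.5418 -0.1123] [ 0.5392 -0.1172] 782.5 5440
[526. 111.] [ 0.8226 -0.5991] [ 0.825  -0.6047] 89.2 460
[386. 150.] [ 0.7211 -0.2512] [ 0.7217 -0.2508] 65.5 536
[143. 240.] [0.5105 0.3292] [0.5119 0.3264] 286.8 7212
[286. 199.] [ 0.6029 -0.0114] [ 0.6025 -0.0117] 49.1 322
[388. 223.] [ 0.5453 -0.2493] [ 0.5453 -0.2488] 60.4 493
[279. 240.] [0.5075 0.0072] [0.5077 0.0072] 68.2 666
[347. 285.] [ 0.4033 -0.1505] [ 0.4038 -0.1511] 62.5 446
scene
[164.  21.] [-0.5972 -0.2984] [-0.594  -0.3208] 505.9 1309
[384.  19.] [-0.5171  0.5383] [-0.5388  0.5351] 384.4 390
[18. 35.] [-0.5101 -0.8166] [-0.5114 -0.8188] 251.8 128Traceback (most recent call last):
  File "<stdin>", line 4, in <module>
  File "h.py", line 14, in blobs
    (P)=np.array([ray(name,p[0],z)[:2] for p in cs[0]],np.float32)
                  ~~~^^^^^^^^^^^^^
  File "h.py", line 4, in ray
    m=camera_model(name);K=m['camera_matrix'];V=m['view'];R=V[:3,:3];c=-R.T@V[:3,3]
ValueError: time passes only in moves, steps and waits
```

```bash
sed -i 's/^def ray/import functools\ncm=functools.lru_cache(camera_model)\ndef ray/; s/m=camera_model(name)/m=cm(name)/' h.py
python3 - <<'E'
from h import *
im=cv2.imread('pics/top0.png')
for p in[(171,187),(186,282),(98,197),(112,294),(163,187)]:print(p,ray('top',p,0.0)[:2],ray('top',p,0.03)[:2])
for p in[(258,197),(251,229),(132,216)]:print(p,ray('scene',p,0.014)[:2])
for p in[(352,169),(400,232),(470,208),(418,150)]:print(p,ray('scene',p,0.)[:2],ray('scene',p,0.03)[:2])
cv2.imwrite('pics/c.png',cv2.resize(im[170:310,40:220],None,fx=4,fy=4,interpolation=2))
m=cm('wrist');print(m['view'])
E
```

```text
(171, 187) [0.63393896 0.26372752] [0.62908019 0.25611536]
(186, 282) [0.41000134 0.22312367] [0.41219506 0.21679025]
(98, 197) [0.61014977 0.4362103 ] [0.60604019 0.42316612]
(112, 294) [0.38332722 0.39355274] [0.38636099 0.38185198]
(163, 187) [0.63396919 0.28278577] [0.62910947 0.27457341]
(258, 197) [0.50950411 0.00688852]
(251, 229) [ 0.60632684 -0.01185285]
(132, 216) [ 0.54670627 -0.24975096]
(352, 169) [0.41076772 0.22802643] [0.4511734  0.21684456]
(400, 232) [0.62594601 0.2793655 ] [0.65637163 0.2658025 ]
(470, 208) [0.56823571 0.4427031 ] [0.60133796 0.42156443]
(418, 150) [0.34902841 0.401552  ] [0.39229759 0.38232194]
[[ 0.26636987 -0.96386694 -0.00275798 -0.59855943]
 [ 0.92091286  0.2553419  -0.29448264  0.03461519]
 [ 0.28454631  0.07590145  0.95565285 -0.39158057]
 [ 0.          0.          0.          1.        ]]
```

View pics/c.png

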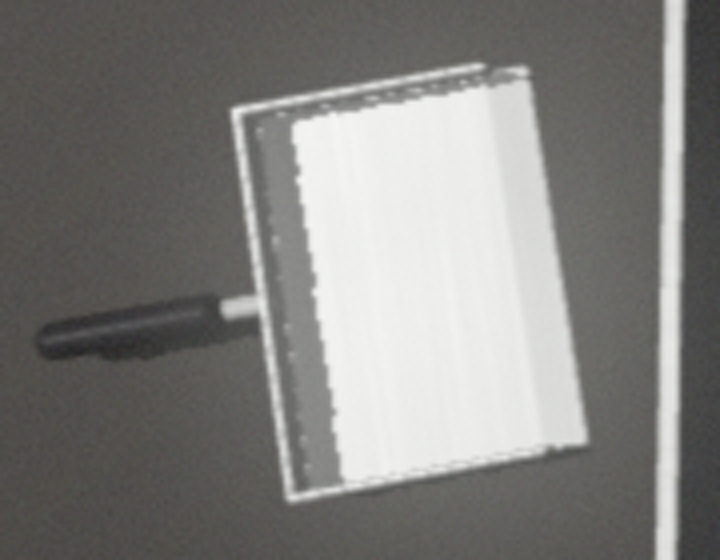

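The pan crop shows the lip corners at crop (530,68) and (588,443), with the back wall at (235,108)–(290,498). That puts the lip's middle at about (0.5225, 0.2405), with the pan opening inward at about 100°. Its depth and width agree with the given sizes. I'll turn the tool so its x axis points along the push.

Call:
carry_out(
  moves=[
    {"yaw": -0.185, "jaw": 0.03},
    {"yaw": -0.185, "jaw": 0.03},
    {"yaw": -0.185, "jaw": 0.03},
    {"yaw": -0.185, "jaw": 0.03},
    {"yaw": -0.185, "jaw": 0.03},
    {"yaw": -0.185, "jaw": 0.03},
    {"yaw": -0.185, "jaw": 0.03},
    {"yaw": -0.12, "jaw": 0.03},
  ],
)

```text
invalid input at $.moves[0]: expected keys jaw, dx, dy, dz, yaw
```

```bash
cat >> h.py <<'E'
from scipy.spatial.transform import Rotation as Ro
LIP=np.array([.5225,.2405]);U=np.array([-.172,.985]);V=np.array([.985,.172])
def pan(p): d=np.array(p)[:2]-LIP;return d@U,d@V      # depth behind lip, lateral
def go(pts):
    s=read_state();R=Ro.from_rotvec(s['orientation']).as_matrix();p=s['tool_pos']
    print('t',s['t'],'tcp',p.round(4),'open',round(s['opening'],4),'F',np.round(s['force'],1),'xang',np.degrees(np.arctan2(R[1,0],R[0,0])).round(1))
    for q in pts: q=np.array(q);print(q.round(3),'tool shift mm',(R.T@(q-p)*1e3).round(0));p=q
E
python3 - <<'E'
from h import *
print('mug rim',ray('top',(305,114),.09)[:2])
go([(.52,-.07,.218),(.52,-.07,.008),(.448,.29,.008)])
E
```

```text
mug rim [ 0.78269822 -0.0511853 ]
t 0.1 tcp [ 0.1598 -0.5778  0.2177] open 0.0934 F [-0.2  0.6 -0.9] xang 15.5
[ 0.52  -0.07   0.218] tool shift mm [ 482. -393.    0.]
[ 0.52  -0.07   0.008] tool shift mm [ -0.   0. 210.]
[0.448 0.29  0.008] tool shift mm [  27. -366.    1.]
```

Call:
carry_out(
  moves=[
    {"jaw": 0.03, "dx": 0, "dy": 0, "dz": 0, "yaw": -0.185},
    {"jaw": 0.03, "dx": 0, "dy": 0, "dz": 0, "yaw": -0.185},
    {"jaw": 0.03, "dx": 0, "dy": 0, "dz": 0, "yaw": -0.185},
    {"jaw": 0.03, "dx": 0, "dy": 0, "dz": 0, "yaw": -0.185},
    {"jaw": 0.03, "dx": 0, "dy": 0, "dz": 0, "yaw": -0.185},
    {"jaw": 0.03, "dx": 0, "dy": 0, "dz": 0, "yaw": -0.185},
    {"jaw": 0.03, "dx": 0, "dy": 0, "dz": 0, "yaw": -0.185},
    {"jaw": 0.03, "dx": 0, "dy": 0, "dz": 0, "yaw": -0.165},
  ],
)

```text
t: 1.1
tool_pos: [0.1599, -0.5779, 0.218]
orientation: [-2.031, -2.396, -0.001]
force: [0.9, 0.0, -0.3]
opening: 0.0302
gripper_force: 0.0
```

```bash
python3 - <<'E'
from h import *
go([(.522,-.065,.218),(.522,-.065,.008),(.448,.29,.008)])
E
```

```text
t 1.1 tcp [ 0.1599 -0.5779  0.218 ] open 0.0302 F [ 0.9  0.  -0.3] xang 99.4
[ 0.522 -0.065  0.218] tool shift mm [447. 441.   0.]
[ 0.522 -0.065  0.008] tool shift mm [ -0.   0. 210.]
[0.448 0.29  0.008] tool shift mm [362. -15.   0.]
```

Call:
carry_out(
  moves=[
    {"jaw": 0.03, "dx": 0.041, "dy": 0.041, "dz": 0, "yaw": 0},
    {"jaw": 0.03, "dx": 0.041, "dy": 0.041, "dz": 0, "yaw": 0},
    {"jaw": 0.03, "dx": 0.041, "dy": 0.041, "dz": 0, "yaw": 0},
    {"jaw": 0.03, "dx": 0.041, "dy": 0.041, "dz": 0, "yaw": 0},
    {"jaw": 0.03, "dx": 0.041, "dy": 0.041, "dz": 0, "yaw": 0},
    {"jaw": 0.03, "dx": 0.041, "dy": 0.041, "dz": 0, "yaw": 0},
    {"jaw": 0.03, "dx": 0.041, "dy": 0.041, "dz": 0, "yaw": 0},
    {"jaw": 0.03, "dx": 0.041, "dy": 0.041, "dz": 0, "yaw": 0},
  ],
)

```text
t: 2.1
tool_pos: [0.4325, -0.2007, 0.2184]
orientation: [-2.038, -2.391, 0.0]
force: [-0.0, -0.6, 0.3]
opening: 0.0301
gripper_force: 0.0
```

Call:
carry_out(
  moves=[
    {"jaw": 0.03, "dx": 0.04, "dy": 0.038, "dz": 0, "yaw": 0},
    {"jaw": 0.03, "dx": 0.04, "dy": 0.038, "dz": 0, "yaw": 0},
    {"jaw": 0.03, "dx": 0.039, "dy": 0.037, "dz": 0, "yaw": 0},
    {"jaw": 0.03, "dx": 0, "dy": 0, "dz": 0.05, "yaw": 0},
    {"jaw": 0.03, "dx": 0, "dy": 0, "dz": 0.05, "yaw": 0},
    {"jaw": 0.03, "dx": 0, "dy": 0, "dz": 0.05, "yaw": 0},
    {"jaw": 0.03, "dx": 0, "dy": 0, "dz": 0.03, "yaw": 0},
    {"jaw": 0.03, "dx": 0, "dy": 0, "dz": 0, "yaw": 0},
  ],
)

```text
t: 3.1
tool_pos: [0.5215, -0.0664, 0.0354]
orientation: [-2.034, -2.386, 0.005]
force: [0.0, -0.9, 0.2]
opening: 0.03
gripper_force: 0.0
```

```bash
python3 - <<'E'
from h import *
go([(.522,-.065,.008),(.448,.29,.008)])
cv2.imwrite('pics/top1.png',read_camera('top')[:,:,::-1])
E
```

```text
t 3.1 tcp [ 0.5215 -0.0664  0.0354] open 0.03 F [ 0.  -0.9  0.2] xang 99.1
[ 0.522 -0.065  0.008] tool shift mm [ 1.  1. 27.]
[0.448 0.29  0.008] tool shift mm [362. -17.   1.]
```

View pics/top1.png

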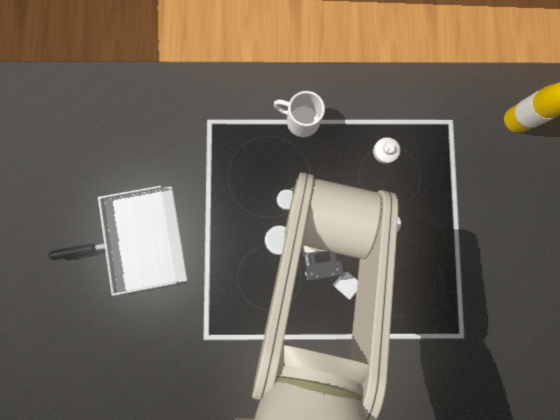

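The view shows the gripper behind the large lid at (279,240), with the small lid at (287,199) and the bystanders untouched. I'll go down and push.

Call:
carry_out(
  moves=[
    {"jaw": 0.03, "dx": 0, "dy": 0, "dz": 0.015, "yaw": 0},
    {"jaw": 0.03, "dx": 0, "dy": 0, "dz": 0.012, "yaw": 0},
    {"jaw": 0.03, "dx": 0, "dy": 0, "dz": 0, "yaw": 0},
  ],
)

```text
t: 3.52
tool_pos: [0.5238, -0.0669, 0.0107]
orientation: [-2.037, -2.39, 0.001]
force: [0.2, 1.4, 1.1]
opening: 0.0301
gripper_force: 0.0
```

Call:
carry_out(
  moves=[
    {"jaw": 0.03, "dx": 0.015, "dy": 0, "dz": 0, "yaw": 0},
    {"jaw": 0.03, "dx": 0.015, "dy": 0, "dz": 0, "yaw": 0},
    {"jaw": 0.03, "dx": 0.02, "dy": -0.001, "dz": 0, "yaw": 0},
    {"jaw": 0.03, "dx": 0.02, "dy": -0.001, "dz": 0, "yaw": 0},
    {"jaw": 0.03, "dx": 0.02, "dy": -0.001, "dz": 0, "yaw": 0},
    {"jaw": 0.03, "dx": 0.02, "dy": -0.001, "dz": 0, "yaw": 0},
    {"jaw": 0.03, "dx": 0.02, "dy": -0.001, "dz": 0, "yaw": 0},
    {"jaw": 0.03, "dx": 0.02, "dy": -0.001, "dz": 0, "yaw": 0},
  ],
)

```text
t: 4.53
tool_pos: [0.4945, 0.0817, 0.0118]
orientation: [2.037, 2.391, 0.0]
force: [-0.1, -0.9, 0.2]
opening: 0.03
gripper_force: 0.4
```

```bash
python3 - <<'E'
from h import *
go([(.448,.29,.008)])
im=read_camera('top')[:,:,::-1]
cv2.imwrite('pics/top2.png',im)
E
```

```text
t 4.525 tcp [0.4945 0.0817 0.0118] open 0.03 F [-0.1 -0.9  0.2] xang 99.2
[0.448 0.29  0.008] tool shift mm [213. -13.   4.]
```

View pics/top2.png

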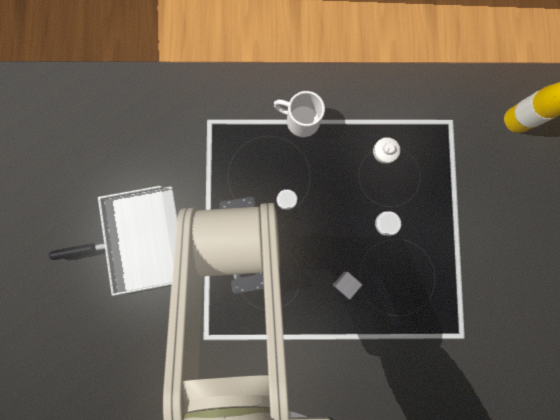

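The large lid is gone from (279,240), so it is moving ahead of the hidden fingers; nothing else has moved. The tip is a little high, so I'll lower it and check with the wrist camera.

Call:
carry_out(
  moves=[
    {"jaw": 0.03, "dx": 0, "dy": 0, "dz": 0.0045, "yaw": 0},
    {"jaw": 0.03, "dx": 0, "dy": 0, "dz": 0, "yaw": 0},
  ],
)

```text
t: 4.82
tool_pos: [0.4944, 0.0799, 0.0066]
orientation: [-2.037, -2.391, 0.001]
force: [-0.2, 0.0, 0.3]
opening: 0.0298
gripper_force: 0.0
```

```bash
python3 - <<'E'
from h import *
go([(.448,.29,.008)])
cv2.imwrite('pics/w1.png',read_camera('wrist')[:,:,::-1])
E
```

```text
t 4.825 tcp [0.4944 0.0799 0.0066] open 0.0298 F [-0.2  0.   0.3] xang 99.1
[0.448 0.29  0.008] tool shift mm [215. -13.  -1.]
```

View pics/w1.png

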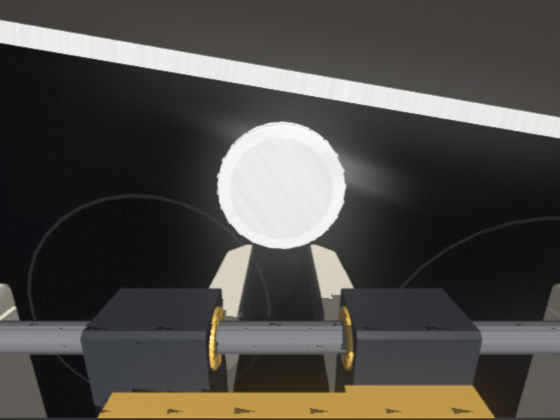

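The lid at (281,185) is cradled centrally between the two fingertips. I'll continue into the pan.

Call:
carry_out(
  moves=[
    {"jaw": 0.03, "dx": 0.02, "dy": -0.001, "dz": 0, "yaw": 0},
    {"jaw": 0.03, "dx": 0.02, "dy": -0.001, "dz": 0, "yaw": 0},
    {"jaw": 0.03, "dx": 0.02, "dy": -0.001, "dz": 0, "yaw": 0},
    {"jaw": 0.03, "dx": 0.02, "dy": -0.001, "dz": 0, "yaw": 0},
    {"jaw": 0.03, "dx": 0.02, "dy": -0.001, "dz": 0, "yaw": 0},
    {"jaw": 0.03, "dx": 0.02, "dy": -0.001, "dz": 0, "yaw": 0},
    {"jaw": 0.03, "dx": 0.02, "dy": -0.001, "dz": 0, "yaw": 0},
    {"jaw": 0.03, "dx": 0.02, "dy": -0.001, "dz": 0, "yaw": 0},
  ],
)

```text
t: 5.88
tool_pos: [0.4621, 0.2366, 0.0073]
orientation: [2.039, 2.389, -0.0]
force: [-0.3, -0.1, -0.0]
opening: 0.0303
gripper_force: 0.2
```

Call:
carry_out(
  moves=[
    {"jaw": 0.03, "dx": 0.02, "dy": -0.001, "dz": 0, "yaw": 0},
    {"jaw": 0.03, "dx": 0.018, "dy": -0.001, "dz": 0, "yaw": 0},
    {"jaw": 0.03, "dx": 0.013, "dy": -0.001, "dz": 0, "yaw": 0},
    {"jaw": 0.03, "dx": 0.01, "dy": 0, "dz": 0, "yaw": 0},
    {"jaw": 0.03, "dx": 0, "dy": 0, "dz": 0, "yaw": 0},
    {"jaw": 0.03, "dx": 0, "dy": 0, "dz": 0, "yaw": 0},
  ],
)

```text
t: 6.62
tool_pos: [0.449, 0.2962, 0.007]
orientation: [-2.038, -2.391, 0.001]
force: [0.3, 0.0, 0.2]
opening: 0.0298
gripper_force: 0.0
```

```bash
python3 - <<'E'
from h import *
go([(.618,-.08,.1)])
im=read_camera('wrist');cv2.imwrite('pics/w2.png',im[:,:,::-1])
for q in[(281,185)]:print(pan(ray('wrist',q,.017)))
E
```

```text
t 6.625 tcp [0.449  0.2962 0.007 ] open 0.0298 F [0.3 0.  0.2] xang 99.1
[ 0.618 -0.08   0.1  ] tool shift mm [-398.  107.  -93.]
(np.float64(0.11389832543913518), np.float64(-0.06232244654135857))
```

View pics/w2.png

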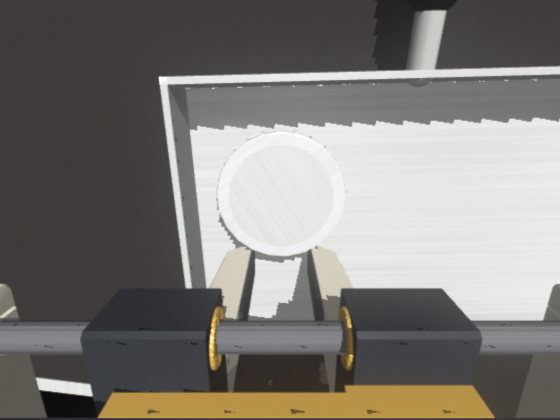

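The large lid is at (281,193), inside the pan, about 113 mm behind the lip and clear of the walls. Next is the small lid.

Call:
carry_out(
  moves=[
    {"jaw": 0.026, "dx": -0.02, "dy": 0, "dz": 0, "yaw": 0},
    {"jaw": 0.026, "dx": -0.02, "dy": 0, "dz": -0.03, "yaw": 0},
    {"jaw": 0.026, "dx": -0.02, "dy": 0, "dz": -0.05, "yaw": 0},
    {"jaw": 0.026, "dx": -0.05, "dy": 0.018, "dz": -0.013, "yaw": 0},
    {"jaw": 0.026, "dx": -0.055, "dy": 0.018, "dz": 0, "yaw": 0},
    {"jaw": 0.026, "dx": -0.055, "dy": 0.018, "dz": 0, "yaw": 0},
    {"jaw": 0.026, "dx": -0.055, "dy": 0.018, "dz": 0, "yaw": 0},
    {"jaw": 0.026, "dx": -0.055, "dy": 0.018, "dz": 0, "yaw": 0},
  ],
)

```text
t: 7.68
tool_pos: [0.5902, -0.0185, 0.1002]
orientation: [2.039, 2.39, -0.0]
force: [0.2, 0.4, -0.0]
opening: 0.0262
gripper_force: 0.0
```

Call:
carry_out(
  moves=[
    {"jaw": 0.026, "dx": -0.05, "dy": 0.012, "dz": 0, "yaw": 0},
    {"jaw": 0.026, "dx": -0.024, "dy": 0.003, "dz": 0, "yaw": 0},
    {"jaw": 0.026, "dx": 0, "dy": 0, "dz": 0.03, "yaw": 0},
    {"jaw": 0.026, "dx": 0, "dy": 0, "dz": 0.03, "yaw": 0},
    {"jaw": 0.026, "dx": 0, "dy": 0, "dz": 0, "yaw": 0},
  ],
)

```text
t: 8.3
tool_pos: [0.6134, -0.0854, 0.037]
orientation: [-2.034, -2.386, 0.005]
force: [-0.5, -0.7, -1.2]
opening: 0.0259
gripper_force: 0.0
```

```bash
python3 - <<'E'
from h import *
go([(.6165,-.086,.007),(.569,.338,.007)])
im=read_camera('wrist');blobs('wrist',im)
E
```

```text
t 8.3 tcp [ 0.6134 -0.0854  0.037 ] open 0.0259 F [-0.5 -0.7 -1.2] xang 99.1
[ 0.616 -0.086  0.007] tool shift mm [-1.  3. 30.]
[0.569 0.338 0.007] tool shift mm [426.  20.   1.]
[287. 128.] [ 0.6078 -0.0151] [ 0.6093 -0.0212] 68.9 6679
[534. 246.] [ 0.7815 -0.071 ] [ 0.7878 -0.0655] 104.1 6289
[237. 279.] [ 0.59   -0.1183] [ 0.5943 -0.1187] 59.9 1746
[325. 277.] [ 0.6482 -0.1084] [ 0.6447 -0.11  ] 59.2 1674
[  6. 294.] [ 0.4361 -0.1521] [ 0.4321 -0.151 ] 45.6 724
[220. 340.] [ 0.5838 -0.1657] [ 0.5843 -0.1659] 37.9 153
[ 45. 338.] [ 0.4607 -0.1848] [ 0.4616 -0.1861] 80.2 2784
[278. 338.] [ 0.6229 -0.1589] [ 0.6264 -0.1613] 82.5 3489
[520. 361.] [ 0.8028 -0.1567] [ 0.799  -0.1588] 116.8 5469
[376. 335.] [ 0.6944 -0.1441] [ 0.6942 -0.1432] 44.4 385
```

Call:
carry_out(
  moves=[
    {"jaw": 0.026, "dx": 0, "dy": 0.003, "dz": 0.02, "yaw": 0},
    {"jaw": 0.026, "dx": 0, "dy": 0, "dz": 0.011, "yaw": 0},
    {"jaw": 0.026, "dx": 0, "dy": 0, "dz": 0, "yaw": 0},
    {"jaw": 0.026, "dx": 0.015, "dy": 0, "dz": 0, "yaw": 0},
    {"jaw": 0.026, "dx": 0.015, "dy": 0, "dz": 0, "yaw": 0},
    {"jaw": 0.026, "dx": 0.015, "dy": 0, "dz": 0, "yaw": 0},
    {"jaw": 0.026, "dx": 0.015, "dy": 0.001, "dz": 0, "yaw": 0},
    {"jaw": 0.026, "dx": 0.018, "dy": 0.001, "dz": 0, "yaw": 0},
  ],
)

```text
t: 9.35
tool_pos: [0.6093, -0.0068, 0.0094]
orientation: [2.038, 2.391, 0.0]
force: [-0.4, -0.9, 0.2]
opening: 0.026
gripper_force: 0.2
```

Call:
carry_out(
  moves=[
    {"jaw": 0.026, "dx": 0.02, "dy": 0.001, "dz": 0, "yaw": 0},
    {"jaw": 0.026, "dx": 0.02, "dy": 0.001, "dz": 0, "yaw": 0},
    {"jaw": 0.026, "dx": 0.02, "dy": 0.001, "dz": 0, "yaw": 0},
    {"jaw": 0.026, "dx": 0.02, "dy": 0.001, "dz": 0, "yaw": 0},
    {"jaw": 0.026, "dx": 0.02, "dy": 0.001, "dz": 0, "yaw": 0},
    {"jaw": 0.026, "dx": 0.02, "dy": 0.001, "dz": 0, "yaw": 0},
    {"jaw": 0.026, "dx": 0, "dy": 0, "dz": 0, "yaw": 0},
  ],
)

```text
t: 10.22
tool_pos: [0.5959, 0.1132, 0.009]
orientation: [-2.035, -2.393, -0.0]
force: [-0.7, -0.3, 0.5]
opening: 0.026
gripper_force: 0.0
```

```bash
python3 - <<'E'
from h import *
go([(.571,.339,.007)])
im=read_camera('wrist');cv2.imwrite('pics/w3.png',im[:,:,::-1])
E
```

```text
t 10.225 tcp [0.5959 0.1132 0.009 ] open 0.026 F [-0.7 -0.3  0.5] xang 99.2
[0.571 0.339 0.007] tool shift mm [227.  12.   2.]
```

View pics/w3.png

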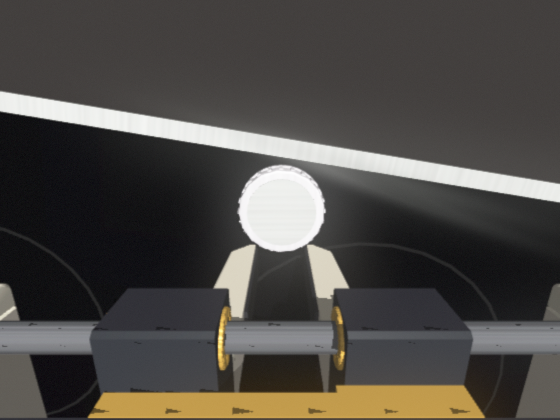

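The small lid at (281,208) is cradled centrally. I'll push it on into the pan.

Call:
carry_out(
  moves=[
    {"jaw": 0.026, "dx": 0.02, "dy": 0.001, "dz": 0.002, "yaw": 0},
    {"jaw": 0.026, "dx": 0.02, "dy": 0.001, "dz": 0, "yaw": 0},
    {"jaw": 0.026, "dx": 0.02, "dy": 0.001, "dz": 0, "yaw": 0},
    {"jaw": 0.026, "dx": 0.02, "dy": 0.001, "dz": 0, "yaw": 0},
    {"jaw": 0.026, "dx": 0.02, "dy": 0.001, "dz": 0, "yaw": 0},
    {"jaw": 0.026, "dx": 0.02, "dy": 0.001, "dz": 0, "yaw": 0},
    {"jaw": 0.026, "dx": 0.02, "dy": 0.001, "dz": 0, "yaw": 0},
    {"jaw": 0.026, "dx": 0.02, "dy": 0.001, "dz": 0, "yaw": 0},
  ],
)

```text
t: 11.28
tool_pos: [0.5787, 0.2721, 0.0072]
orientation: [2.038, 2.391, 0.0]
force: [0.2, -0.1, 0.3]
opening: 0.0262
gripper_force: 0.2
```

Call:
carry_out(
  moves=[
    {"jaw": 0.026, "dx": 0.02, "dy": 0.001, "dz": 0, "yaw": 0},
    {"jaw": 0.026, "dx": 0.02, "dy": 0.001, "dz": 0, "yaw": 0},
    {"jaw": 0.026, "dx": 0.015, "dy": 0.001, "dz": 0, "yaw": 0},
    {"jaw": 0.026, "dx": 0.01, "dy": 0, "dz": 0, "yaw": 0},
    {"jaw": 0.026, "dx": 0, "dy": 0, "dz": 0, "yaw": 0},
    {"jaw": 0.026, "dx": 0, "dy": 0, "dz": 0, "yaw": 0},
  ],
)

```text
t: 12.02
tool_pos: [0.5715, 0.3349, 0.007]
orientation: [2.038, 2.391, -0.0]
force: [0.9, -0.6, -0.6]
opening: 0.0261
gripper_force: 0.0
```

```bash
python3 - <<'E'
from h import *
go([(.57,.25,.1),(.559,-.325,.1),(.514,.27,.007)])
im=read_camera('wrist')
print(pan(ray('wrist',(281,212),.017)))
E
```

```text
t 12.025 tcp [0.5715 0.3349 0.007 ] open 0.0261 F [ 0.9 -0.6 -0.6] xang 99.1
[0.57 0.25 0.1 ] tool shift mm [-84. -15. -93.]
[ 0.559 -0.325  0.1  ] tool shift mm [-566. -102.    0.]
[0.514 0.27  0.007] tool shift mm [595.  50.  93.]
(np.float64(0.11682056194571147), np.float64(0.06475591490283411))
```

Call:
carry_out(
  moves=[
    {"jaw": 0.03, "dx": -0.03, "dy": 0, "dz": 0, "yaw": 0},
    {"jaw": 0.03, "dx": -0.03, "dy": 0, "dz": -0.04, "yaw": 0},
    {"jaw": 0.03, "dx": -0.03, "dy": 0, "dz": -0.053, "yaw": 0},
    {"jaw": 0.03, "dx": -0.055, "dy": -0.012, "dz": 0, "yaw": 0},
    {"jaw": 0.03, "dx": -0.055, "dy": -0.012, "dz": 0, "yaw": 0},
    {"jaw": 0.03, "dx": -0.055, "dy": -0.012, "dz": 0, "yaw": 0},
    {"jaw": 0.03, "dx": -0.055, "dy": -0.012, "dz": 0, "yaw": 0},
    {"jaw": 0.03, "dx": -0.055, "dy": -0.012, "dz": 0, "yaw": 0},
  ],
)

```text
t: 13.08
tool_pos: [0.5696, -0.0369, 0.1004]
orientation: [2.039, 2.39, 0.0]
force: [0.7, 0.2, 0.3]
opening: 0.03
gripper_force: 0.0
```

Call:
carry_out(
  moves=[
    {"jaw": 0.03, "dx": -0.055, "dy": -0.012, "dz": 0, "yaw": 0},
    {"jaw": 0.03, "dx": -0.055, "dy": -0.012, "dz": 0, "yaw": 0},
    {"jaw": 0.03, "dx": -0.055, "dy": -0.012, "dz": 0, "yaw": 0},
    {"jaw": 0.03, "dx": -0.055, "dy": -0.012, "dz": 0, "yaw": 0},
    {"jaw": 0.03, "dx": -0.04, "dy": -0.009, "dz": 0, "yaw": 0},
    {"jaw": 0.03, "dx": -0.02, "dy": 0, "dz": 0, "yaw": 0},
    {"jaw": 0.03, "dx": 0, "dy": 0, "dz": 0.03, "yaw": 0},
    {"jaw": 0.03, "dx": 0, "dy": 0, "dz": 0.03, "yaw": 0},
  ],
)

```text
t: 14.08
tool_pos: [0.5578, -0.3213, 0.0399]
orientation: [2.039, 2.388, 0.0]
force: [-0.6, 0.0, 0.5]
opening: 0.03
gripper_force: 0.0
```

```bash
python3 - <<'E'
from h import *
go([(.558,-.323,.007),(.514,.27,.007)])
im=read_camera('wrist');blobs('wrist',im[:270])
E
```

```text
t 14.075 tcp [ 0.5578 -0.3213  0.0399] open 0.03 F [-0.6  0.   0.5] xang 99.0
[ 0.558 -0.323  0.007] tool shift mm [-2. -0. 33.]
[0.514 0.27  0.007] tool shift mm [593.  49.  -0.]
[279. 126.] [ 0.542  -0.2474] [ 0.5421 -0.2481] 54.9 7353
[539. 174.] [ 0.6978 -0.2501] [ 0.7031 -0.2515] 62.3 3696
[237. 259.] [ 0.5282 -0.3325] [ 0.5268 -0.3315] 27.2 570
[325. 259.] [ 0.584  -0.3235] [ 0.585  -0.3221] 27.1 570
```

The medium lid measures 55 mm across at (0.542, -0.248) and lines up with the fingers. I'll go down and push.

Call:
carry_out(
  moves=[
    {"jaw": 0.03, "dx": 0, "dy": 0, "dz": 0.02, "yaw": 0},
    {"jaw": 0.03, "dx": 0, "dy": 0, "dz": 0.013, "yaw": 0},
    {"jaw": 0.03, "dx": 0, "dy": 0, "dz": 0, "yaw": 0},
    {"jaw": 0.03, "dx": 0.015, "dy": 0, "dz": 0, "yaw": 0},
    {"jaw": 0.03, "dx": 0.015, "dy": 0, "dz": 0, "yaw": 0},
    {"jaw": 0.03, "dx": 0.015, "dy": 0, "dz": 0, "yaw": 0},
    {"jaw": 0.03, "dx": 0.02, "dy": 0.002, "dz": 0, "yaw": 0},
    {"jaw": 0.03, "dx": 0.02, "dy": 0.002, "dz": 0, "yaw": 0},
  ],
)

```text
t: 15.12
tool_pos: [0.5486, -0.2339, 0.0074]
orientation: [2.037, 2.391, 0.0]
force: [0.7, -0.3, 0.4]
opening: 0.0297
gripper_force: 0.3
```

Call:
carry_out(
  moves=[
    {"jaw": 0.03, "dx": 0.022, "dy": 0.002, "dz": 0, "yaw": 0},
    {"jaw": 0.03, "dx": 0.022, "dy": 0.002, "dz": 0, "yaw": 0},
    {"jaw": 0.03, "dx": 0.022, "dy": 0.002, "dz": 0, "yaw": 0},
    {"jaw": 0.03, "dx": 0.022, "dy": 0.002, "dz": 0, "yaw": 0},
    {"jaw": 0.03, "dx": 0.022, "dy": 0.002, "dz": 0, "yaw": 0},
    {"jaw": 0.03, "dx": 0.022, "dy": 0.002, "dz": 0, "yaw": 0},
    {"jaw": 0.03, "dx": 0.022, "dy": 0.002, "dz": 0, "yaw": 0},
    {"jaw": 0.03, "dx": 0.022, "dy": 0.002, "dz": 0, "yaw": 0},
  ],
)

```text
t: 16.12
tool_pos: [0.5363, -0.0577, 0.0071]
orientation: [2.038, 2.391, 0.0]
force: [0.3, -1.1, 0.1]
opening: 0.0301
gripper_force: 0.3
```

```bash
python3 - <<'E'
from h import *
go([(.514,.27,.007)])
im=read_camera('wrist');blobs('wrist',im[:240])
E
```

```text
t 16.125 tcp [ 0.5363 -0.0577  0.0071] open 0.0301 F [ 0.3 -1.1  0.1] xang 99.1
[0.514 0.27  0.007] tool shift mm [327.  30.   0.]
[283. 196.] [ 0.5322 -0.0161] [ 0.5325 -0.0195] 63.7 8581
```

Call:
carry_out(
  moves=[
    {"jaw": 0.03, "dx": 0.022, "dy": 0.002, "dz": 0, "yaw": 0},
    {"jaw": 0.03, "dx": 0.022, "dy": 0.002, "dz": 0, "yaw": 0},
    {"jaw": 0.03, "dx": 0.022, "dy": 0.002, "dz": 0, "yaw": 0},
    {"jaw": 0.03, "dx": 0.022, "dy": 0.002, "dz": 0, "yaw": 0},
    {"jaw": 0.03, "dx": 0.022, "dy": 0.002, "dz": 0, "yaw": 0},
    {"jaw": 0.03, "dx": 0.022, "dy": 0.002, "dz": 0, "yaw": 0},
    {"jaw": 0.03, "dx": 0.022, "dy": 0.002, "dz": 0, "yaw": 0},
    {"jaw": 0.03, "dx": 0.022, "dy": 0.002, "dz": 0, "yaw": 0},
  ],
)

```text
t: 17.18
tool_pos: [0.5241, 0.1181, 0.0071]
orientation: [-2.038, -2.391, 0.0]
force: [-0.4, -0.4, -0.0]
opening: 0.0297
gripper_force: 0.1
```

Call:
carry_out(
  moves=[
    {"jaw": 0.03, "dx": 0.022, "dy": 0.002, "dz": 0, "yaw": 0},
    {"jaw": 0.03, "dx": 0.022, "dy": 0.002, "dz": 0, "yaw": 0},
    {"jaw": 0.03, "dx": 0.022, "dy": 0.002, "dz": 0, "yaw": 0},
    {"jaw": 0.03, "dx": 0.022, "dy": 0.002, "dz": 0, "yaw": 0},
    {"jaw": 0.03, "dx": 0.022, "dy": 0.002, "dz": 0, "yaw": 0},
    {"jaw": 0.03, "dx": 0.02, "dy": 0.002, "dz": 0, "yaw": 0},
    {"jaw": 0.03, "dx": 0.015, "dy": 0.002, "dz": 0, "yaw": 0},
    {"jaw": 0.03, "dx": 0.01, "dy": 0, "dz": 0, "yaw": 0},
  ],
)

```text
t: 18.18
tool_pos: [0.5136, 0.2733, 0.007]
orientation: [-2.037, -2.391, 0.0]
force: [0.6, -0.3, 0.7]
opening: 0.0303
gripper_force: 0.2
```

Call:
carry_out(
  moves=[
    {"jaw": 0.03, "dx": 0, "dy": 0, "dz": 0, "yaw": 0},
    {"jaw": 0.03, "dx": -0.03, "dy": 0, "dz": 0, "yaw": 0},
    {"jaw": 0.03, "dx": -0.04, "dy": 0, "dz": -0.04, "yaw": 0},
    {"jaw": 0.03, "dx": -0.03, "dy": 0, "dz": -0.05, "yaw": 0},
    {"jaw": 0.03, "dx": -0.05, "dy": 0, "dz": -0.03, "yaw": 0},
    {"jaw": 0.03, "dx": -0.05, "dy": 0, "dz": -0.03, "yaw": 0},
    {"jaw": 0.03, "dx": -0.06, "dy": 0, "dz": 0, "yaw": 0},
    {"jaw": 0.03, "dx": -0.06, "dy": 0, "dz": 0, "yaw": 0},
  ],
)

```text
t: 19.18
tool_pos: [0.5646, -0.046, 0.158]
orientation: [2.037, 2.389, 0.001]
force: [1.1, 0.2, -0.1]
opening: 0.0301
gripper_force: 0.0
```

```bash
python3 - <<'E'
from h import *
go([])
im=read_camera('top')[:,:,::-1]
a=cv2.resize(im[170:310,40:220],(720,560),interpolation=2);cv2.imwrite('pics/top3.png',im);cv2.imwrite('pics/c3.png',a)
E
```

```text
t 19.175 tcp [ 0.5646 -0.046   0.158 ] open 0.0301 F [ 1.1  0.2 -0.1] xang 99.1
```

View pics/top3.png

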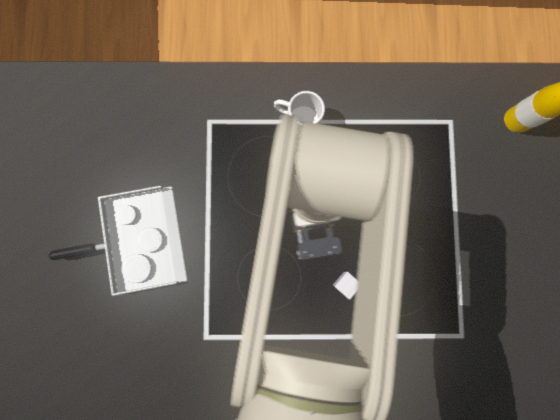

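View pics/c3.png

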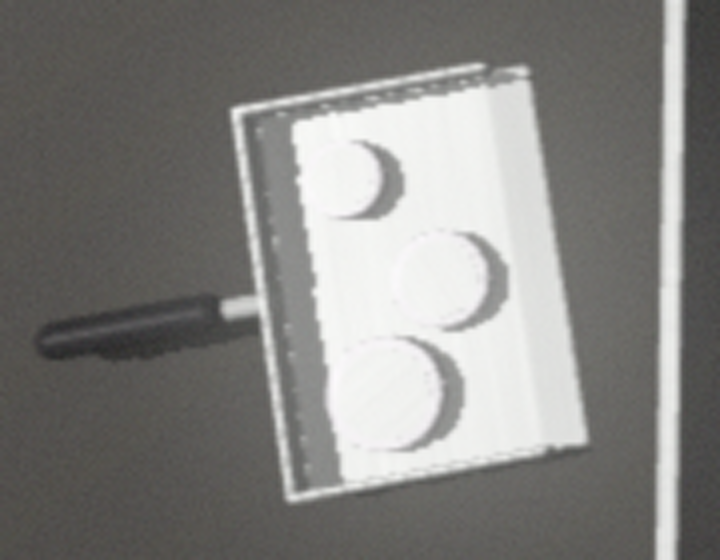

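All three lids lie on the flat floor behind the ramp, at crop (345,178), (442,280) and (388,393). I'll check numerically that the bystanders haven't moved, once the arm is out of the way.

Call:
carry_out(
  moves=[
    {"jaw": 0.03, "dx": -0.04, "dy": -0.04, "dz": -0.01, "yaw": 0},
    {"jaw": 0.03, "dx": -0.04, "dy": -0.04, "dz": -0.01, "yaw": 0},
    {"jaw": 0.03, "dx": -0.04, "dy": -0.04, "dz": -0.01, "yaw": 0},
    {"jaw": 0.03, "dx": -0.04, "dy": -0.04, "dz": -0.01, "yaw": 0},
    {"jaw": 0.03, "dx": -0.04, "dy": -0.04, "dz": -0.01, "yaw": 0},
    {"jaw": 0.03, "dx": -0.04, "dy": -0.04, "dz": -0.01, "yaw": 0},
    {"jaw": 0.03, "dx": -0.04, "dy": -0.04, "dz": 0, "yaw": 0},
    {"jaw": 0.03, "dx": 0, "dy": 0, "dz": 0, "yaw": 0},
  ],
)

```text
t: 20.23
tool_pos: [0.3294, -0.367, 0.2171]
orientation: [-2.045, -2.385, 0.002]
force: [-0.0, 0.5, 0.1]
opening: 0.0303
gripper_force: 0.0
```

```bash
python3 - <<'E'
from h import *
go([])
for n in('top','scene'):
    a=cv2.imread(f'pics/{n}0.png');b=read_camera(n)[:,:,::-1]
    B=dict(top=dict(mug=(270,85,60,55),timer=(370,133,35,35),tin=(330,268,36,36)),scene=dict(mug=(198,258,82,78),timer=(95,262,45,40),tin=(168,150,38,36)))[n]
    for k,(x,y,w,h) in B.items():
        d=cv2.absdiff(a,b)[y:y+h,x:x+w].max(2);f=lambda i:[round(v,1) for v in (lambda m:(m['m10']/m['m00'],m['m01']/m['m00']))(cv2.moments((i[y:y+h,x:x+w].min(2)>110).astype(np.uint8),True))]
        print(n,k,'changed px',(d>50).sum(),f(a),f(b))
E
```

```text
t 20.225 tcp [ 0.3294 -0.367   0.2171] open 0.0303 F [-0.   0.5  0.1] xang 98.8
top mug changed px 0 [31.3, 27.3] [31.1, 27.6]
top timer changed px 0 [16.1, 16.8] [16.1, 16.8]
top tin changed px 0 [17.2, 16.8] [17.3, 16.7]
scene mug changed px 0 [34.1, 39.2] [34.2, 39.3]
scene timer changed px 0 [21.5, 21.5] [21.5, 21.6]
scene tin changed px 0 [19.1, 17.5] [18.7, 17.8]
```

```bash
python3 -c "from plant import *;print(close_job())"
```

```text
the job is handed in; nothing more can be done
None
```

I swept all three lids into the dustpan, where they lie flat behind the ramp; the spice tin, timer and mug did not move in the before-and-after images, and I handed the job in at about 20 s.

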